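Set the pipe-ring preload through the access slot

ROBOT

A 6-joint arm with a two-finger parallel gripper is mounted at the origin on the work surface. World frame = base frame: x ahead of the robot, y to its left, z up, the work surface at z = 0. Lengths are in m, angles in rad, forces in N, time in s.
With the tool pointing down it reaches from about 0.275 to 0.875 m from the base axis. Payload 12.5 kg.
Tool frame: the origin (TCP) lies between the finger pads; the fingertips stand 25 mm ahead of it and the grasp point (between the pads) lies 6 mm ahead of it; z points along the fingers, y is the direction in which the jaws open and shut (so a half turn about z gives the same grasp; the last joint's range is limited). The gripper opens to 85 mm and grips with 20 to 120 N. Pads are 22 mm wide; open, the fingers measure 114 mm over their backs; the gripper's body (76 mm by 85 mm) begins 54 mm behind the grasp point. The pads swing forward as they close: fully open they stand 13 mm farther back than shut.
Start: joints at [1.16, 0.351, 1.652, -0, 1.139, -0.085], TCP at [0.176, 0.521, 0.256] pointing down, gripper open.
Joint ranges: [-2.75, 2.75], [-0.79, 2.1], [0.01, 2.65], [-1.57, 4.71], [0.07, 3.14], [-2.87, 2.87]. Speed limits (rad/s): [2.22, 2.22, 2.79, 3.14, 3.14, 3.14].

INTERFACE

Orientations are given as a unit quaternion [x, y, z, w].
In Python, from cell import r, optics gives the robot as it stands. The module is installed in compiled form; this text tells all that it offers. Calls block until the motion is done:
- r.move_to(position, orientation): joint-space move of the TCP to a pose.
- r.move_linear(position, rot=None, vel=0.15): straight line of the TCP; rot=None keeps the orientation; vel is the mean speed in m/s.
- r.set_joints(angles): joint-space move.
- r.set_gripper(opening, squeeze=None): opening from 0.0 (shut) to 1.0 (fully open); squeeze is the grip in N (None keeps the last); returns when the fingers have stopped.
- r.sleep(seconds).
- r.inverse_kinematics(position, orientation): joint angles nearest the present ones, or None.
- optics.get_image(name): name is "scene" or "side" or "wrist"; returns a dict with "pixels" (384x512x3 uint8, red, green, blue), "depth" (384x512 float32, m along the optical axis (not along the pixel's ray), 0 where there is no reading), "fx", "fy", "cx", "cy" (pixels), "camera_from_world" (4x4, takes a point from world to camera coordinates); the wrist camera has in their place "mount" (4x4, takes a point from camera to tool coordinates, whose origin is the TCP and whose axes are the flange's). Camera axes: x right, y down, z forward; pixel columns grow to the right and rows downward; lengths in m; the calibration is good to about 2 mm. A picture is of the moment at which its call begins: read the wrist's pose just before it.
A pose or a line that the arm cannot do raises r.PlanningError and nothing moves.
- r.hand_in(): hands the job in, once; it reports no verdict.
Readings, each from a call of its own:
- r.current_t(): time.
- r.current_q(): joint angles.
- r.current_qvel(): joint speeds.
- r.current_effort(): joint torques, N m.
- r.current_tool_pos(): TCP position.
- r.current_ee_rot(): TCP orientation.
- r.current_contact_force(): force on the tool from outside, world axes, zero at the start.
- r.current_torque(): the same for the moment, N m.
- r.current_opening(): opening from 0.0 (shut) to 1.0 (fully open).
Only numpy, scipy, OpenCV 4.12 (cv2) and the standard library are available. Lean on these libraries where they do the work, as an engineer would, in place of code of your own. Each camera call takes 0.05 s, during which the arm holds its last target. There are 200 camera calls.

TASK

Take the orange-handled adjuster blade from its grey stand, feed it through the narrow slot on top of the white preload unit, well in between the teeth of the star wheel, and push the wheel round in the direction of the blue arrow, stroke by stroke, until the red line on the dial stands at the index marks of the window. Feel your way in gently: touch the unit with the blade alone and never press hard on it or its wheel (10 N is plenty). Then put the blade back upright and fully home in its stand, let go of it, and leave the other things on the bench where they are.

Things in the scene. Friction and masses are not known exactly. Their poses are not given: they have to be found in the camera images.
- unit: White preload unit fixed to the bench, a box 110 (x) x 100 (y) x 82 mm high; a pipe-ring clamp (48 mm high) reaches out to x = +108 mm. Origin: centre of the box's underside, z up; x is the direction of the blue arrow, in which the blade must push the teeth. Its shaft is sprung: a tooth pressed down gives 2 mm (about 2 N, then 2.5 N more per mm), then it is solid.
- slot (a point): Centre of the access slot at the upper face of the unit's 4 mm thick top plate, 82 mm above the bench; axes as the unit's. The slot is 32 mm long (x) and 12 mm wide (y), with dark strips along its long sides.
- wheel (a point): Centre of the star wheel inside the unit, 37 mm straight below the slot; its shaft lies along the unit's y; axes as the unit's (it does not turn). 12 straight radial brass teeth, 30 deg apart, 6.5 mm thick, 12 mm wide, tips at radius 30 mm (7 mm below the plate's upper face), hub radius 19 mm. It is clamped to the shaft at an unknown angle: the dial does not tell where the teeth stand.
- dial (a joint): Angle of dial and star wheel together, rad; 0: red line at the index marks. Starts at -1.6 to -0.7; grows as the teeth under the slot are pushed to the unit's +x; one tooth is 0.524. A brake holds it where it is left, both ways; pushing a tooth takes about 6 to 9.5 N. On the white drum the last tooth before the red line is yellow, what follows the line is black.
- index (a point): Middle of the closed clear window (50 x 16 mm) in the top plate, over the dial drum, 30 mm to the +y side of the slot; a black index mark stands at each side of the window, level with this point.
- tool: Adjuster blade, about 100 g, 110 mm long, upright: flat steel blade 5 (x) x 8 (y) mm below an orange handle 20 x 20 x 70 mm, edges rounded. Origin: middle of the blade's lower tip, z up; the handle spans 40 to 110 mm above it. It pushes with its flat side: its x or -x must lie along the unit's x. It starts in the stand, turned up to 0.08 rad from it.
- stand: Grey block 80 x 80 x 50 mm fixed to the bench, origin at the centre of its underside, with a hole 10 (x) x 14 (y) mm right through at its centre, mouth chamfered 1.5 mm. The blade stands in the hole, the handle's lower face resting on the block's top (tool origin then 10 mm above the bench).
- dish: Shallow round aluminium dish, 84 mm across, 14 mm high, loose bystander; origin at the centre of its underside.
- sample: Blue plastic pipe ring, outer diameter 62 mm, 30 mm high, loose bystander; origin at the centre of its underside.
- slidebox: Green and white box of slides, 55 x 85 x 22 mm, loose bystander; origin at the centre of its underside.

How it is judged:
On the way, in this order (a step that is already met when the one before it is completed fails the run):
1. the blade's tip is through the slot, among the teeth (z of tool in the frame of unit between 0.055 and 0.072 m and horizontal distance between tool and slot below 0.02 m), for 0.1 s.
2. with the blade still in the slot, the red line has come to the index marks (within 0.12 rad) (value of joint dial between -0.12 and 0.12 rad and z of tool in the frame of unit below 0.082 m and horizontal distance between tool and slot below 0.02 m), for 0.1 s.
At the end, for the whole second after the job is handed in: The red line is at the index marks (dial within 0.12 rad of 0), and the blade stands released, still and upright (within 0.1 rad) in the stand's hole, its tip within 4 mm of the seated height (value of joint dial between -0.12 and 0.12 rad and horizontal distance between tool and stand below 0.008 m and height (world z) of tool between 0.005 and 0.014 m and angle between tool's own z axis and vertical below 0.1 rad and linear speed of tool below 0.02 m/s); the robot touches nothing.
It fails at once if the blade presses on the unit or its star wheel with more than 15 N (contact force between tool and unit above 15 N).
It fails at once if the arm, gripper or fingers press on the unit or its wheel (more than 3 N) (contact force between any of the arm, the fingers and unit above 3 N).
It fails at once if the dish, the pipe ring or the slide box is moved more than 20 mm (distance of any of dish, sample, slidebox from where it was at the start of the episode above 0.02 m).
It also fails if it takes over 72 s, if anything falls off the work surface, if the arm or the gripper's body presses on something with over 40 N, if the wrist force passes 120 N, or if a joint passes its speed limit or range.

## Working session

There is one attempt and no reset: what is moved stays moved. The work goes in short steps, each a Python script; the robot and the scene stay as the last script left them, time stands still between calls to the robot, and variables do not carry over. Pictures are saved under pics/ and viewed, about 8 in all and at most 12, crops included, and the job is handed in when it is done.

```bash
mkdir -p pics; python3 - <<'E'
from cell import r, optics
import cv2,numpy as np,pickle
d={}
for n in ("scene","side","wrist"):
    p=r.current_tool_pos();q=r.current_ee_rot()
    d[n]=optics.get_image(n);d[n]['tp']=p;d[n]['tq']=q
    cv2.imwrite(f"pics/{n}0.png",d[n]["pixels"][:,:,::-1])
pickle.dump(d,open("d0.pkl","wb"))
a=np.hstack([cv2.imread("pics/scene0.png"),cv2.imread("pics/side0.png")])
cv2.imwrite("pics/both0.png",cv2.resize(a,(800,300)))
print(r.current_t(),r.current_tool_pos(),r.current_ee_rot(),r.current_contact_force())
for n in d: print(n,d[n]['fx'],d[n]['cx'],d[n]['cy'],np.round(d[n].get('camera_from_world',d[n].get('mount')),3).tolist())
E
```

```text
0.15 [0.17593458 0.5208743  0.25589869] [ 1.62188274e-01  9.86759741e-01 -4.07709208e-04 -1.02982031e-04] [ 0.24400557  0.53034042 -1.0499224 ]
scene 412.3409147240613 258.0737749235939 192.68831759305664 [[-0.672, 0.74, -0.019, 0.386], [0.404, 0.345, -0.847, -0.166], [-0.621, -0.577, -0.531, 1.181], [0.0, 0.0, 0.0, 1.0]]
side 480.9585100748358 259.3857285885769 186.9533535297581 [[-0.821, -0.571, 0.014, 0.481], [-0.397, 0.552, -0.733, 0.308], [0.411, -0.607, -0.68, 0.725], [0.0, 0.0, 0.0, 1.0]]
wrist 309.8895034708394 257.3697395912061 196.58398945473607 [[-0.001, -0.961, -0.276, 0.07], [1.0, -0.001, -0.0, -0.001], [-0.0, -0.276, 0.961, -0.118], [0.0, 0.0, 0.0, 1.0]]
```

View pics/scene0.png

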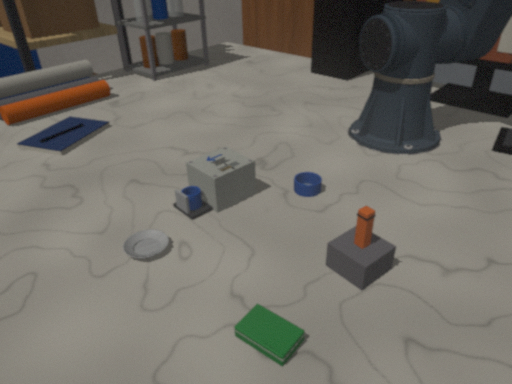

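View pics/side0.png

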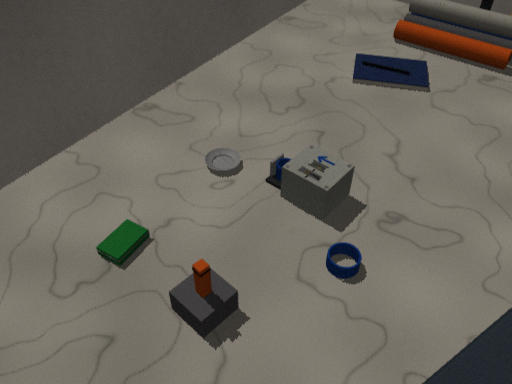

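The scene view shows the unit at (220,178), the stand with the orange handle at (362,250), the dish at (148,245), the pipe ring at (307,184) and the green box at (270,333). The side view shows the unit top at (318,167), with the arrow at (325,160), and the stand at (204,297), with the handle top at (202,266). Next I'll cast rough rays and then view each from above with the wrist camera.

```bash
cat > h.py <<'E'
from cell import r, optics
import numpy as np, cv2
from scipy.spatial.transform import Rotation as R
def down(yaw):  # tool z down, tool x axis at world yaw
    c,s=np.cos(yaw),np.sin(yaw)
    return R.from_matrix(np.array([[c,s,0],[s,-c,0],[0,0,-1.]])).as_quat()
def cam(d):
    if 'mount' in d:
        T=np.eye(4);T[:3,:3]=R.from_quat(d['tq']).as_matrix();T[:3,3]=d['tp'];return T@np.array(d['mount'])
    return np.linalg.inv(d['camera_from_world'])
def ray(d,uv):
    T=cam(d);uv=np.atleast_2d(uv).astype(float)
    v=np.c_[(uv[:,0]-d['cx'])/d['fx'],(uv[:,1]-d['cy'])/d['fy'],np.ones(len(uv))]@T[:3,:3].T
    return T[:3,3],v
def onz(d,uv,z):
    o,v=ray(d,uv);return o+v*((z-o[2])/v[:,2])[:,None]
def cloud(d):
    vv,uu=np.nonzero(d['depth']>0);o,v=ray(d,np.c_[uu,vv]);P=np.full(d['depth'].shape+(3,),np.nan)
    P[vv,uu]=o+v*d['depth'][vv,uu][:,None];return P
def proj(d,P):
    T=np.linalg.inv(cam(d));c=np.atleast_2d(P)@T[:3,:3].T+T[:3,3]
    return np.c_[c[:,0]/c[:,2]*d['fx']+d['cx'],c[:,1]/c[:,2]*d['fy']+d['cy']]
def shot(name="wrist",fn=None):
    p=np.array(r.current_tool_pos());q=np.array(r.current_ee_rot());d=optics.get_image(name);d['tp']=p;d['tq']=q
    if fn: cv2.imwrite("pics/"+fn,d['pixels'][:,:,::-1])
    return d
def orange(d):
    h=cv2.cvtColor(d['pixels'],cv2.COLOR_RGB2HSV);return (cv2.inRange(h,(3,150,60),(18,255,255))>0)
E
python3 - <<'E'
from h import *
import pickle
D=pickle.load(open("d0.pkl","rb"))
for n,u,s,a in(("scene",(222,163),(361,240),None),("side",(316,168),(204,283),None)):
    d=D[n];print(n,"slot",onz(d,u,.082),"stand top",onz(d,s,.05))
    P=cloud(d);m=orange(d)&(P[...,2]>.112)&(np.hypot(P[...,0],P[...,1])<.9);print(" handle top",np.median(P[m],0),m.sum())
    m=orange(d)&(P[...,2]>.052)&(P[...,2]<.2)&(np.hypot(P[...,0],P[...,1])<.9);print(" handle ",np.median(P[m],0),m.sum())
d=D['side'];print("arrow tail, head",onz(d,[(334,163),(317,157)],.082), "dish,ring,box",onz(d,[(224,161),(343,258),(122,240)],.015))
E
```

```text
scene slot [[ 0.54080235 -0.13288917  0.082     ]] stand top [[0.5401936  0.20575185 0.05      ]]
 handle top [0.54999035 0.20796152 0.1216893 ] 182
 handle  [0.55844763 0.21408308 0.09312218] 514
side slot [[ 0.53864446 -0.12994559  0.082     ]] stand top [[0.5592842  0.20032451 0.05      ]]
 handle top [0.54836857 0.21527406 0.11902377] 150
 handle  [0.54379491 0.21836574 0.09137898] 443
arrow tail, head [[ 0.51661858 -0.16513529  0.082     ]
 [ 0.55446063 -0.16160214  0.082     ]] dish,ring,box [[ 0.75368396 -0.10117299  0.015     ]
 [ 0.4046615  -0.00907721  0.015     ]
 [ 0.76648401  0.19585873  0.015     ]]
```

```bash
python3 - <<'E'
from h import *
import pickle
q=down(np.pi/2)
r.move_to([.549,.211,.29],q);print(r.current_t(),r.current_q());b=shot(fn="stand1.png")
r.move_to([.54,-.125,.235],q);print(r.current_t());a=shot(fn="unit1.png")
pickle.dump((a,b),open("d1.pkl","wb"))
E
python3 -c "
import cv2,numpy as np
cv2.imwrite('pics/c1.png',np.vstack([cv2.imread('pics/unit1.png')[60:330,100:420],cv2.imread('pics/stand1.png')[60:330,100:420]]))"
```

```text
1.9167 [2.89298168e-01 3.89267822e-01 1.50980630e+00 1.69570053e-04
 1.24263521e+00 2.87590479e-01]
3.25
```

View pics/c1.png

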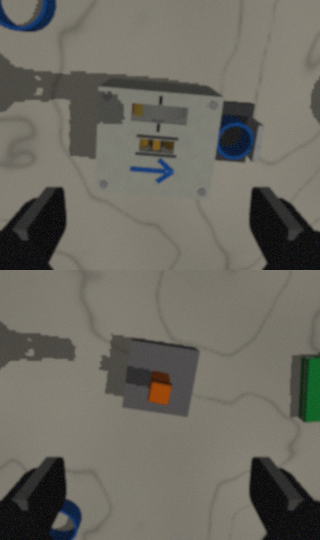

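The upper crop shows the unit from above: window at about crop (160,113) with index marks, slot at (156,146) with brass teeth visible, and the arrow pointing right at (152,171). The lower crop shows the stand, with the handle top at (160,395) and the stand face around it. I'll zoom in on the slot and window and measure the corners of both.

```bash
python3 - <<'E'
from h import *
import pickle
a,b=pickle.load(open("d1.pkl","rb"))
c=a['pixels'][140:270,190:330][:,:,::-1];cv2.imwrite("pics/z1.png",cv2.resize(c,None,fx=5,fy=4.6 if 0 else 4.6,interpolation=cv2.INTER_CUBIC))
def rect(m,d,z,name):
    m=cv2.morphologyEx(m.astype(np.uint8),cv2.MORPH_OPEN,np.ones((3,3)))
    cs=max(cv2.findContours(m,0,2)[0],key=cv2.contourArea)[:,0]
    w=onz(d,cs,z)[:,:2].astype(np.float32);t=cv2.minAreaRect(w*1000);print(name,np.round(t[0],1),np.round(t[1],1),round(t[2],2))
P=cloud(a);print("unit top z",np.nanmedian(P[226:240,240:260,2]))
rect(np.abs(P[...,2]-.082)<.008,a,.082,"unit top")
# arrow
h=cv2.cvtColor(a['pixels'],cv2.COLOR_RGB2HSV);m=cv2.inRange(h,(100,120,50),(125,255,255))
m[:215]=0;m[250:]=0;m[:,:220]=0;m[:,285:]=0
v,u=np.nonzero(m);w=onz(a,np.c_[u,v],.082)[:,:2];c=w.mean(0);U=np.linalg.svd(w-c)[2];print("arrow",c,U[0],np.arctan2(U[0,1],U[0,0]), (w-c)@U[0]@np.ones(len(w))if 0 else (((w-c)@U[0]).min(),((w-c)@U[0]).max()))
P=cloud(b);
rect(orange(b)&(P[...,2]>.112),b,.12,"handle top");print("z",np.nanmedian(P[orange(b)][:,2]))
rect((np.abs(P[...,2]-.05)<.008)|(orange(b)&(P[...,2]>.05)),b,.05,"stand top")
E
```

```text
unit top z 0.08238539213021473
unit top [ 538.9 -140.5] [101.1 110.1] 85.07
arrow [ 0.53927663 -0.16532373] [-0.9965369   0.08315176] 3.05834477409646 (np.float64(-0.014545637100696953), np.float64(0.02428645726844795))
handle top [549.7 212.8] [21.1 19.7] 79.64
z 0.11967918043799738
stand top [550.9 212.1] [80.7 80. ] 81.36
```

View pics/z1.png

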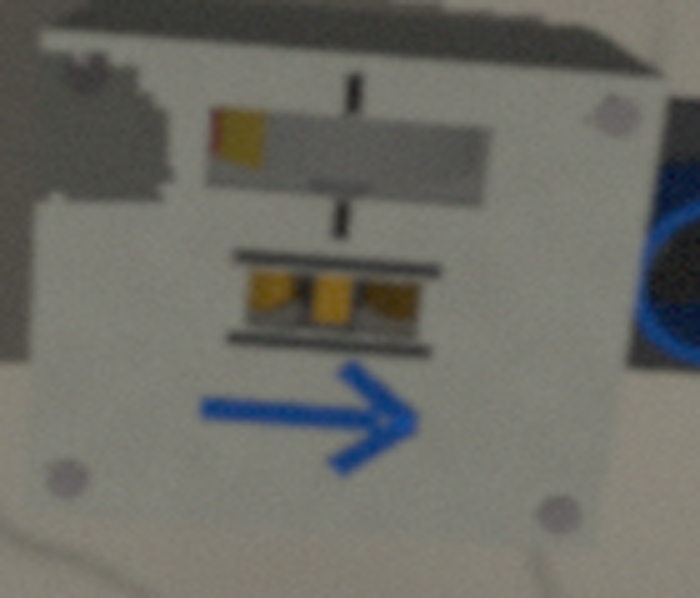

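The zoom shows the slot between dark strips, centred at about z1 (333,302). One brass tooth stands at z1 x≈332, right under the slot centre, with neighbours on both sides. The yellow sector and red edge are at the far left of the window (z1 x≈215-262), while the index marks are at x≈347. The dial is therefore about two teeth short.

The sizes I measured match the given ones: unit 101x110, stand 80x80, handle 20x21. Next I'll measure the slot, tooth and dial precisely.

```bash
cat >> h.py <<'E'
UY=-0.0845
def strips(d,guess,yaw=UY):
    """dark pixels on the top plate -> unit-frame mm about guess"""
    P=onz(d,[(u,v) for v in range(384) for u in range(512)],.082)[:,:2]-guess
    c,s=np.cos(yaw),np.sin(yaw);L=np.c_[P[:,0]*c+P[:,1]*s,-P[:,0]*s+P[:,1]*c]*1000
    return L.reshape(384,512,2)
E
python3 - <<'E'
from h import *
import pickle
a,b=pickle.load(open("d1.pkl","rb"))
g=onz(a,(190+333/5-.4,140+302/4.6-.4),.082)[0,:2];print("guess",g)
L=strips(a,g);G=cv2.cvtColor(a['pixels'],cv2.COLOR_RGB2GRAY).astype(float)
from scipy.interpolate import griddata
m=(abs(L[...,0])<45)&(abs(L[...,1]-12)<45)
xs=np.arange(-32,33,.5);ys=np.arange(45,-20,-.5);X,Y=np.meshgrid(xs,ys)
I=np.stack([griddata(L[m],a['pixels'][m][:,k].astype(float),(X,Y)) for k in range(3)],-1)
Ig=I.mean(-1)
row=Ig[:,abs(xs)<14].mean(1);print("rows",[(y,int(v)) for y,v in zip(ys,row)][::2])
def pr(y0,y1,n): print(n,[(x,*map(int,c)) for x,c in zip(xs,I[(ys>y0)&(ys<y1)].mean(0))][::2])
pr(-2,2,"slot");pr(26,33,"dial");
pr(37.5,42,"mark")
print("strip cols",[(x,int(v)) for x,v in zip(xs,Ig[(abs(abs(ys)-7.8)<.8)].mean(0))][::2])
E
```

```text
guess [ 0.53878667 -0.14065935]
rows [(np.float64(45.0), 112), (np.float64(44.0), 111), (np.float64(43.0), 111), (np.float64(42.0), 111), (np.float64(41.0), 111), (np.float64(40.0), 112), (np.float64(39.0), 111), (np.float64(38.0), 106), (np.float64(37.0), 95), (np.float64(36.0), 88), (np.float64(35.0), 86), (np.float64(34.0), 86), (np.float64(33.0), 85), (np.float64(32.0), 85), (np.float64(31.0), 86), (np.float64(30.0), 85), (np.float64(29.0), 85), (np.float64(28.0), 86), (np.float64(27.0), 86), (np.float64(26.0), 85), (np.float64(25.0), 84), (np.float64(24.0), 82), (np.float64(23.0), 81), (np.float64(22.0), 90), (np.float64(21.0), 104), (np.float64(20.0), 111), (np.float64(19.0), 112), (np.float64(18.0), 112), (np.float64(17.0), 112), (np.float64(16.0), 113), (np.float64(15.0), 113), (np.float64(14.0), 114), (np.float64(13.0), 117), (np.float64(12.0), 119), (np.float64(11.0), 117), (np.float64(10.0), 103), (np.float64(9.0), 76), (np.float64(8.0), 60), (np.float64(7.0), 70), (np.float64(6.0), 83), (np.float64(5.0), 76), (np.float64(4.0), 63), (np.float64(3.0), 57), (np.float64(2.0),
[... 8066 characters left out ...]
.float64(4.0), 69), (np.float64(5.0), 70), (np.float64(6.0), 71), (np.float64(7.0), 71), (np.float64(8.0), 70), (np.float64(9.0), 69), (np.float64(10.0), 69), (np.float64(11.0), 67), (np.float64(12.0), 67), (np.float64(13.0), 68), (np.float64(14.0), 69), (np.float64(15.0), 71), (np.float64(16.0), 73), (np.float64(17.0), 76), (np.float64(18.0), 83), (np.float64(19.0), 100), (np.float64(20.0), 114), (np.float64(21.0), 120), (np.float64(22.0), 122), (np.float64(23.0), 120), (np.float64(24.0), 121), (np.float64(25.0), 121), (np.float64(26.0), 120), (np.float64(27.0), 120), (np.float64(28.0), 121), (np.float64(29.0), 120), (np.float64(30.0), 121), (np.float64(31.0), 122), (np.float64(32.0), 120)]
```

Slot and unit centres agree to 0.3 mm at (0.5388,-0.1408). A tooth stands at x≈-0.3 mm. The red line is about 24 mm short of the marks. Next: grasp, lift, carry over and check.

```bash
cat >> h.py <<'E'
S=np.array([.5388,-.1408]); ST=np.array([.5509,.2121]); H=.078   # TCP height above blade tip
QU=down(np.pi/2+UY); QS=down(np.pi/2-.155)
def uw(x,y,z):  # unit-frame mm about the slot, tip height mm -> TCP
    c,s=np.cos(UY),np.sin(UY);x,y=x/1e3,y/1e3
    return [S[0]+c*x-s*y,S[1]+s*x+c*y,z/1e3+H]
def force(n=4):
    f=[]
    for _ in range(n): f.append(r.current_contact_force());r.sleep(.01)
    f=np.mean(f,0);c,s=np.cos(UY),np.sin(UY);return np.array([c*f[0]+s*f[1],-s*f[0]+c*f[1],f[2]])
E
python3 - <<'E'
from h import *
import pickle
q=down(np.pi/2-.17)
r.move_to([.5499,.2127,.2],q);r.set_gripper(.55,100)
r.move_linear([.5499,.2127,.088],vel=.12);print(force())
r.set_gripper(0.);print("t",r.current_t(),"op",r.current_opening(),force())
r.move_linear([.5499,.2127,.2],vel=.12);print(force())
r.move_to(uw(-6.7,0,110),QU);print("t",r.current_t(),force(10),r.current_tool_pos())
a=shot(fn="w2.png");b=shot("side");c=shot("scene");pickle.dump((a,b,c),open("d2.pkl","wb"))
x=b['pixels'][110:210,270:370][:,:,::-1];y=c['pixels'][110:210,180:280][:,:,::-1]
z=np.hstack([cv2.resize(x,(400,400)),cv2.resize(y,(400,400))]);cv2.imwrite("pics/w2b.png",z)
E
```

```text
[-0.13911856 -0.42049144  0.26158283]
t 6.525 op 0.22079250040349618 [-1.40818386 -0.51734212  6.18028696]
[ 0.00407258 -0.1892172  -0.9649898 ]
t 9.0 [ 0.21481902 -0.03369234 -1.11435558] [ 0.53243014 -0.13923518  0.18795326]
```

View pics/w2.png

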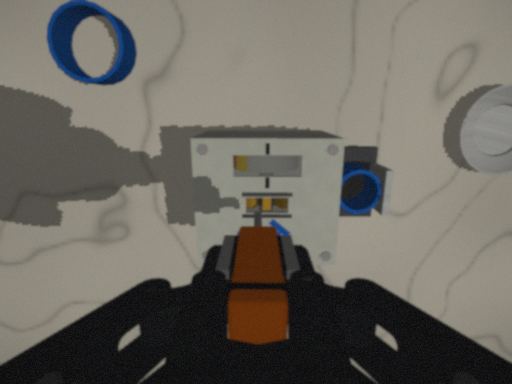

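View pics/w2b.png

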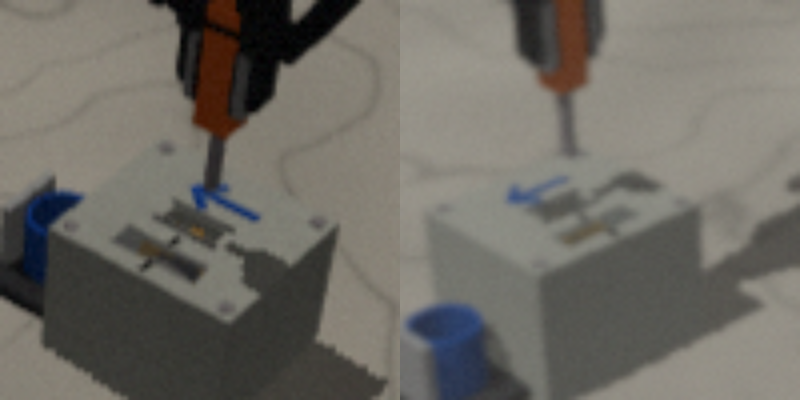

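The wrist view shows the handle held straight in the jaws at (258,280), with the blade tip at about (258,208) near the slot (266,204). In the side and scene crops the blade hangs vertical above the slot. Next I'll compare the predicted tip and slot positions with these pictures.

```bash
python3 - <<'E'
from h import *
import pickle
a,b,c=pickle.load(open("d2.pkl","rb"))
tp=a['tp'];tip=tp-[0,0,H];print("tip pred",tip)
co,si=np.cos(UY),np.sin(UY)
box=[[x*co-y*si+tip[0],x*si+y*co+tip[1],tip[2]] for x,y in((-.0025,-.004),(.0025,-.004),(.0025,.004),(-.0025,.004))]
sl=[[x*co-y*si+S[0],x*si+y*co+S[1],.082] for x,y in((-.016,-.006),(.016,-.006),(.016,.006),(-.016,.006))]
out=[]
for d,(u0,v0,w,h) in((a,(226,140,80,100)),(b,(285,130,80,100)),(c,(190,120,80,100))):
    k=5 if d is a else 5
    im=cv2.resize(d['pixels'][v0:v0+h,u0:u0+w][:,:,::-1],None,fx=k,fy=k,interpolation=cv2.INTER_CUBIC);im=cv2.convertScaleAbs(im,alpha=1.6)
    for P,col in((box,(255,0,255)),(sl,(0,255,0))):
        p=((proj(d,P)-[u0,v0]+.5)*k).astype(int);cv2.polylines(im,[p],True,col,1)
    out.append(im)
cv2.imwrite("pics/m2.png",cv2.resize(np.hstack(out),(800,333),interpolation=cv2.INTER_AREA))
print([proj(d,tip).round(1).tolist() for d in(a,b,c)])
E
```

```text
tip pred [ 0.53243014 -0.13923518  0.10995326]
[[[258.2, 215.6]], [[322.4, 156.0]], [[221.9, 149.0]]]
```

View pics/m2.png

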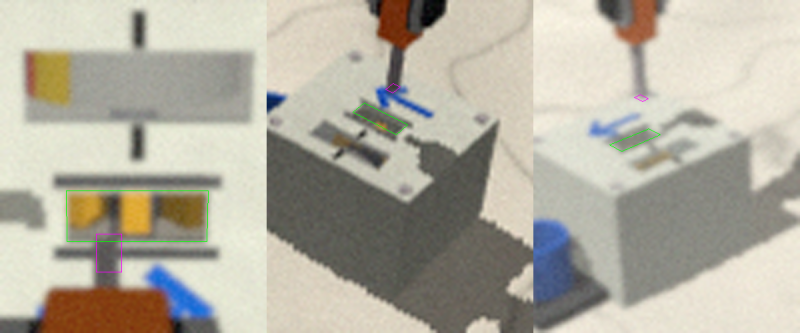

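The predicted tip and slot outlines match all three pictures to about 1 mm. I'll feel my way in now.

```bash
cat >> h.py <<'E'
def go(x,y,z,f0,lim,step,vel):
    """straight unit-frame move in small steps, stops when the force change passes lim"""
    p=np.array(r.current_tool_pos());g=np.array(uw(x,y,z));n=max(1,int(np.ceil(np.linalg.norm(g-p)*1e3/step)));mx=np.zeros(3)
    for i in range(1,n+1):
        r.move_linear(list(p+(g-p)*i/n),vel=vel);f=force(1)-f0
        if np.linalg.norm(f)>np.linalg.norm(mx): mx=f
        if np.linalg.norm(f)>lim: return False,f.round(1)
    return True,mx.round(1)
def at():
    p=np.array(r.current_tool_pos());c,s=np.cos(UY),np.sin(UY);d=(p[:2]-S)*1e3
    return np.round([c*d[0]+s*d[1],-s*d[0]+c*d[1],(p[2]-H)*1e3],2)
E
python3 - <<'E'
from h import *
r.move_linear(uw(-6.7,.3,88),vel=.08);r.sleep(.1);f0=force(10);np.save("f0.npy",f0)
print(f0,r.current_t(),at());print(go(-6.7,.3,69,f0,2.5,1,.02));print(r.current_t(),at(),force()-f0)
E
```

```text
[ 0.20979652 -0.04969417 -0.9789661 ] 9.8417 [-6.46  0.24 88.41]
(True, array([-1.2, -0.9, -0.6]))
15.0083 [-6.69  0.3  68.96] [-0.55704561  0.575652    0.09340394]
```

```bash
python3 - <<'E'
from h import *
f0=np.load("f0.npy")
for x in np.arange(-5.5,7.8,1.2):
    ok,f=go(x,.3,69,f0,12,3,.015);p=at();print(p,f)
    if not ok: break
print(r.current_t());a=shot(fn="p1.png")
cv2.imwrite("pics/p1c.png",cv2.resize(a['pixels'][100:260,150:350][:,:,::-1],(800,600)))
E
```

```text
[-5.43  0.31 69.01] [-0.3  0.7 -0. ]
[-4.83  0.35 68.81] [-3.9  0.1  1.7]
[-3.97  0.37 68.68] [-7.1  0.6  1.8]
[-2.89  0.36 68.65] [-6.3 -0.   2.8]
[-1.72  0.39 68.65] [-7.  -0.6  2.5]
[-0.51  0.37 68.66] [-5.7 -0.7  2.6]
[ 0.7   0.37 68.64] [-7.1 -0.3  2. ]
[ 1.9   0.37 68.62] [-7.2  0.5  2.2]
[ 3.08  0.39 68.59] [-7.  -1.5  2.3]
[ 4.19  0.38 68.51] [-7.  -0.6  1.1]
[ 5.23  0.39 68.34] [-7.7 -0.8  0.3]
[ 6.25  0.42 68.19] [-7.6 -0.8 -0.9]
18.1417
```

View pics/p1c.png

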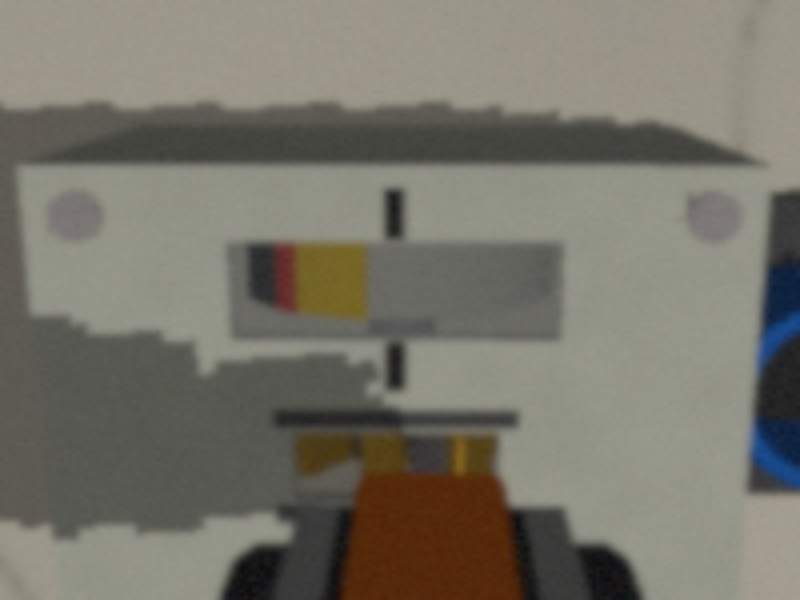

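The crop shows red at x≈286, the yellow edge at 367 and the index at 395. That puts the drum radius at about 26 mm and the dial at about -0.69. The push force was about 7-8 N. Next: a second full stroke, then a final short one.

```bash
cat >> h.py <<'E'
def regrip(x,f0):
    a=at();r.move_linear(uw(a[0]-1.0,.3,69),vel=.02);r.move_linear(uw(a[0]-1.0,.3,79),vel=.04)
    r.move_linear(uw(x,.3,79),vel=.05);r.sleep(.1);print("up",at(),(force(6)-f0).round(1))
    return go(x,.3,69,f0,3,2.5,.02)
def push(x0,x1,f0):
    n=int(np.ceil((x1-x0)/1.2))
    for x in np.linspace(x0,x1,n+1):
        ok,f=go(x,.3,69,f0,12,3,.015);print(at(),f)
        if not ok: return
def pic(n):
    a=shot();cv2.imwrite("pics/"+n,cv2.resize(a['pixels'][100:260,150:350][:,:,::-1],(800,600)))
E
python3 - <<'E'
from h import *
f0=np.load("f0.npy")
ok,f=regrip(-8,f0);print(ok,f,at(),r.current_t())
if ok: push(-6,7.8,f0);print(r.current_t());pic("p2c.png")
E
```

```text
up [-7.91  0.25 79.05] [-0.3  0.1  0.2]
True [-0.8 -0.9 -0.3] [-7.99  0.3  68.91] 20.725
[-6.79  0.33 68.75] [-5.8 -1.2  2.6]
[-5.85  0.32 68.72] [-6.7 -0.6  2.2]
[-4.78  0.31 68.73] [-6.3 -1.2  3.1]
[-3.67  0.32 68.72] [-7.1 -0.6  3.8]
[-2.57  0.34 68.7 ] [-6.8 -0.5  3.9]
[-1.39  0.31 68.75] [-7.1 -0.2  2.9]
[-0.22  0.32 68.74] [-6.9 -0.2  3.1]
[ 0.93  0.33 68.7 ] [-6.4 -0.6  3.1]
[ 2.09  0.32 68.7 ] [-6.3 -0.5  3. ]
[ 3.23  0.35 68.67] [-5.9 -1.1  2.5]
[ 4.32  0.34 68.6 ] [-6.5 -0.9  2.4]
[ 5.43  0.35 68.56] [-6.5 -0.8  1.6]
[ 6.41  0.37 68.4 ] [-7.1 -0.9  0.9]
24.1167
```

View pics/p2c.png

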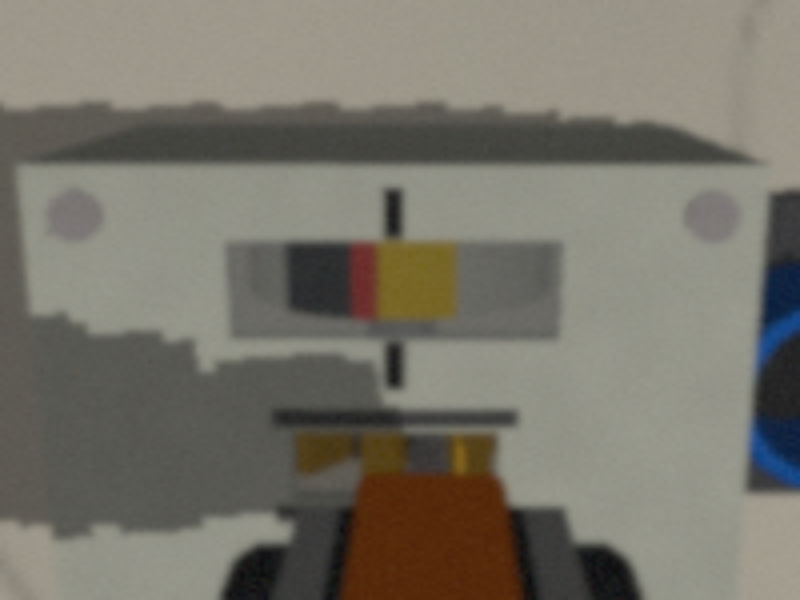

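Red is at x≈364 and the index at 394, so the dial is at about -0.17 to -0.18. The final short stroke will be steered by the red line's column.

```bash
cat >> h.py <<'E'
def dial():
    d=shot();h=cv2.cvtColor(d['pixels'],cv2.COLOR_RGB2HSV)
    red=(cv2.inRange(h,(0,110,40),(8,255,255))|cv2.inRange(h,(168,110,40),(180,255,255)))[160:183,200:300]
    G=d['pixels'].mean(-1)
    w=np.clip(90-G[148:162,230:270],0,None).sum(0);mk=230+(w*np.arange(40)).sum()/w.sum()
    u=200+np.nonzero(red)[1];return (np.median(u)-mk)/1.66/26*1.04, np.median(u), mk, len(u)
E
python3 - <<'E'
from h import *
f0=np.load("f0.npy");print(dial())
ok,f=regrip(-8,f0);print(ok,f,at(),r.current_t())
if ok:
    push(-6.2,-2.9,f0)
    for _ in range(6):
        e=dial();print(e,at())
        if e[0]>-.02: break
        x=at()[0];c=min(1.2,-e[0]*24);tx=globals().get('tx',-2.9)+c;print(go(tx,.3,69,f0,12,3,.01))
    print(r.current_t());pic("p3c.png")
E
```

```text
(np.float64(-0.18851404042295491), np.float64(240.0), np.float64(247.82333267755263), 102)
up [-7.9   0.27 79.07] [-0.1 -0.1 -0.3]
True [-0.6 -0.5 -0.9] [-8.02  0.32 68.88] 26.7417
[-6.86  0.33 68.8 ] [-5.1 -1.1  1.4]
[-6.02  0.34 68.71] [-6.5 -1.1  3. ]
[-4.96  0.34 68.73] [-6.5 -0.5  2.8]
[-3.9   0.31 68.76] [-6.7 -0.7  3.1]
(np.float64(-0.10130072528921623), np.float64(261.0), np.float64(265.2039800995025), 105) [-3.89  0.34 68.76]
(True, array([-6.9, -1.6,  3.4]))
(np.float64(-0.030265775532557035), np.float64(262.0), np.float64(263.2560296846011), 106) [-2.73  0.34 68.76]
(True, array([-6.5, -0.7,  4.1]))
(np.float64(-0.014722572438606758), np.float64(261.5), np.float64(262.1109867562022), 106) [-2.05  0.35 68.74]
28.475
```

View pics/p3c.png

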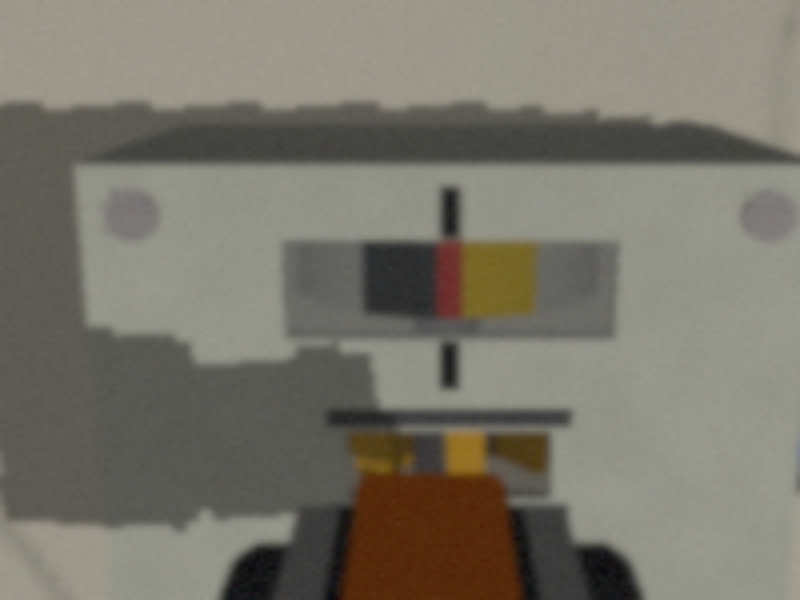

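Red (449) stands at the index (451), so the dial is at about 0. Next: withdraw and return the blade to the stand.

```bash
python3 - <<'E'
from h import *
f0=np.load("f0.npy");a=at()
r.move_linear(uw(a[0]-1.2,.3,69),vel=.02);r.move_linear(uw(a[0]-1.2,.3,84),vel=.04);r.sleep(.1)
print((force(6)-f0).round(1),dial());r.move_linear(uw(a[0]-1.2,.3,112),vel=.1)
q=down(np.pi/2-.16);X=[.5504,.2125]
r.move_to(X+[.165],q);r.move_linear(X+[.144],vel=.06);r.sleep(.15);f1=force(8);print("t",r.current_t(),r.current_tool_pos())
for z in list(np.arange(.138,.0925,-.004))+[.091,.09,.089,.088,.0875,.087]:
    r.move_linear(X+[z],vel=.04);f=force(2)-f1
    if np.linalg.norm(f)>4: print("contact",z,f.round(1));break
print("t",r.current_t(),r.current_tool_pos(),(force()-f1).round(1))
E
```

```text
[-0.2  0.4 -0.5] (np.float64(0.05622126843722132), np.float64(263.0), np.float64(260.6668173598553), 93)
t 32.0 [0.55052283 0.21255675 0.1442735 ]
contact 0.088 [-2.3 -1.5  8.3]
t 36.3167 [0.55050531 0.21252564 0.08872256] [-2.9 -1.3  8.5]
```

```bash
python3 - <<'E'
from h import *
import pickle
p=r.current_tool_pos();r.set_gripper(.6);r.move_linear([p[0],p[1],.2],vel=.1)
print(r.current_t());b=shot("side");
r.move_to([.549,.211,.29],down(np.pi/2));w=shot()
P=cloud(w);m=(orange(w)&(P[...,2]>.112)).astype(np.uint8);c=max(cv2.findContours(m,0,2)[0],key=cv2.contourArea)[:,0]
print("handle",cv2.minAreaRect((onz(w,c,.12)[:,:2]*1000).astype(np.float32)),"z",np.nanmedian(P[m>0][:,2]))
r.move_to([.54,-.125,.235],down(np.pi/2));u=shot();print("t",r.current_t(),force(),r.current_opening())
t=[cv2.resize(x[:,:,::-1],(400,300)) for x in (w['pixels'][120:270,150:350],u['pixels'][130:280,150:350],b['pixels'][100:340,60:380])]
c0=shot("scene")['pixels'];t.append(cv2.resize(c0[100:370,100:460][:,:,::-1],(400,300)))
cv2.imwrite("pics/fin.png",np.vstack([np.hstack(t[:2]),np.hstack(t[2:])]))
E
```

```text
38.025
handle ((549.888916015625, 212.8397216796875), (21.073421478271484, 19.44381332397461), 80.1407470703125) z 0.12004508366407601
t 39.9083 [ 0.11894195 -0.04597585  0.18252094] 0.605037499061811
```

View pics/fin.png

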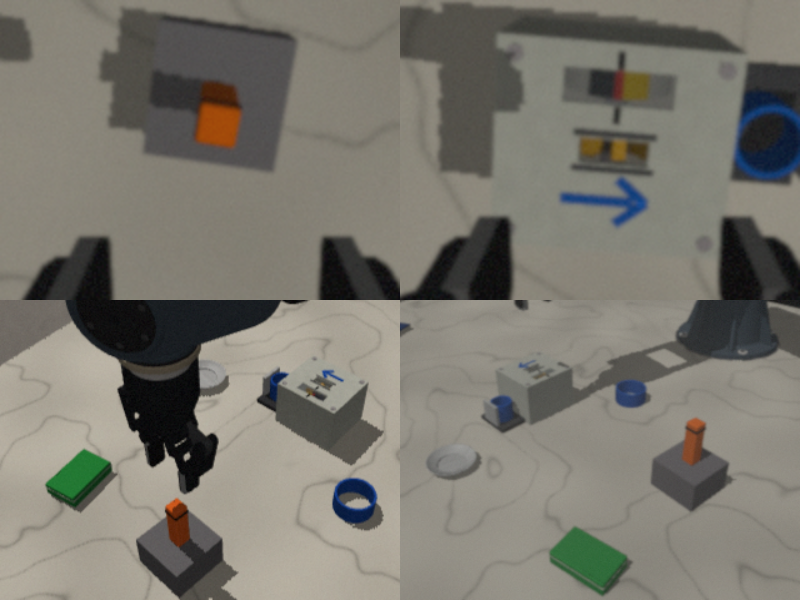

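The blade stands upright in its stand (handle top at z 0.120, centre within 0.5 mm of where it started). The red line sits at the index marks in the upper-right view (619,85), with the index at about x=619. The bystanders look unmoved and the gripper is clear of everything, so I'm handing in.

```bash
python3 -c "
from cell import r
r.hand_in();print(r.current_t())"
```

```text
the job is handed in; nothing more can be done
the job is handed in; nothing more can be done
```

The job is handed in, at about 40 s on the robot's clock. I took the blade from its stand and fed it between the wheel's teeth without touching the unit. Two full strokes and one short one turned the wheel along the blue arrow, and the blade is back in its stand, released. No verdict was reported.

- **Dial:** It read -0.015 rad with the blade still in the slot, and the last overhead picture shows the red line at the index marks. One reading during withdrawal gave +0.056 rad. I put that down to fixed pixel rows being used at a different camera height, but did not re-measure. Either value is within 0.12 rad.
- **Forces on the unit:** The highest I measured was about 8 N (limit 15 N). These were readings between small steps, not a continuous record.
- **Blade in the stand:** It stands upright. The handle top is at 0.120 m, which is the seated height, and within 0.5 mm of where it started.
- **Other things on the bench:** The dish, pipe ring and slide box look unmoved. I checked this by eye, not by measurement.

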